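# Point out the broken petal and reject

### The arm

A 6-joint arm with a two-finger parallel gripper is mounted at the origin on the work surface. World frame = base frame: x ahead of the robot, y to its left, z up, the work surface at z = 0. Lengths are in mm, angles in rad, forces in N, time in s.
With the tool pointing down it reaches from about 350 to 975 mm from the base axis. Payload 17.4 kg.
Tool frame: the origin (TCP) lies at the very end of the fingers, on their centre line; the grasp point (between the pads) lies 19 mm behind it; z points along the fingers, y is the direction in which the jaws open and shut (so a half turn about z gives the same grasp; the last joint's range is limited). The gripper opens to 85 mm and grips with 20 to 120 N. Pads are 22 mm wide; open, the fingers measure 114 mm over their backs; the gripper's body (76 mm by 85 mm) begins 54 mm behind the grasp point. The pads swing forward as they close: fully open they stand 13 mm farther back than shut.
Start: joints at [-1.32, 0.116, 1.442, -0, 1.584, -0.038], TCP at [192.232, -647.054, 231.303] pointing down, gripper open.
Joint ranges: [-2.83, 2.83], [-0.83, 2.19], [0.07, 2.5], [-1.14, 4.28], [0.01, 3], [-2.97, 2.97]. Speed limits (rad/s): [1.89, 1.89, 2.22, 3.14, 3.14, 3.14].

### API

Orientations are given as a rotation vector (axis times angle).
In Python, from bench import manip gives the robot as it stands. The module is installed in compiled form; this text tells all that it offers.
- The arm moves only by the tool apply_moves, never from a script. Its argument "commands" is a list of rows, each an object with "grip": the gripper's target within -1 to 1 (shut at 1, half-way at 0, fully open at -1); "travel": the shift along the tool's x, y, z in cm, a list of three; "delta_rot": the turn, a rotation vector about the tool's x, y, z in rad, a list of three. A call has 1 to 12 rows; each row is the pose to reach, as a shift and turn from the pose measured when the call began, along the tool's axes at that moment; what a row does not reach only later rows make up. A row lasts 1/10 s, in which the tool goes at most 50 mm and 8.59 degrees, less where a joint would pass 70% of its speed; a pose out of reach is approached as far as the arm can. A call with a gripper value outside its range is refused whole. The fingers move at their own pace and stop on an object; the grip force is fixed at half the most. Time passes only in rows, so rows that repeat a pose let the fingers close. It gives the time, the measured TCP pose, the force and the opening at its end, in the units of the state.
- manip.sense(): the state, without advancing time (a new reading comes with each control period).
- manip.grab_frame(name): name is "side" or "top" or "wrist"; returns a dict with "image" (420x560x3 uint8, blue, green, red), "depth" (420x560 float32, mm along the optical axis (not along the pixel's ray), 0 where there is no reading), "fov_y" (degrees; the focal length in pixels is half the picture's height over the tangent of half this angle, whatever the lens; pixels are square), "cx", "cy" (the principal point, pixels), "R" (3x3) and "t" (3): a world point X has camera coordinates R X + t; the wrist camera has in their place "tool_from_camera" (4x4, takes a point from camera to tool coordinates, whose origin is the TCP and whose axes are the flange's). Camera axes: x right, y down, z forward; pixel columns grow to the right and rows downward; lengths in mm; the calibration is good to about 2 mm. A picture is of the moment at which its call begins: read the wrist's pose just before it.
- manip.hand_in(): hands the job in, once; it reports no verdict.
The state is a dict: "t": time; "joint_positions": joint angles; "qd": joint speeds; "effort": joint torques, N m; "eef_pos": TCP position; "tool_rot": TCP orientation; "ft_force": force on the tool from outside, world axes, zero at the start; "torque": the same for the moment, N m; "finger_gap": opening from 0.0 (shut) to 1.0 (fully open).
Only numpy, scipy, OpenCV 4.12 (cv2) and the standard library are available. Lean on these libraries where they do the work, as an engineer would, in place of code of your own. Each camera call takes 0.05 s, during which the arm holds its last target. There are 200 camera calls.

### The job

One of the three carved wooden rosettes on the black mat has lost a petal. Point at the gap where the petal is missing, so that the inspection camera can record it: hold the fingertips still straight above the gap, two to five centimetres clear of it, for at least two seconds; then press the red button all the way down, let it come back up, and finish clear of everything. Never touch any of the rosettes, and leave the green button and the glue jar alone.

Things in the scene. Friction and masses are not known exactly. Their poses are not given: they have to be found in the camera images.
- gap (a point): The spot to point at: middle of the empty place where the petal is missing, 36 mm from the chipped rosette's centre along its own x axis, level with the top of the other petals (16 mm above the rosette's underside, about 19 mm above the table). Axes as the rosette's, z up.
- rosette_chipped: Carved pale-wood rosette lying loose on the mat: 100 mm across, round hub (central boss 23 mm high) with round petals 33 mm across and 16 mm high, spaced 60 degrees apart, centred 34 mm from the middle; the petal on its own +x side is broken off, leaving an open notch with a short splintered stub. Origin: centre of its underside, z up. Weighs about 0.1 kg and slides easily; not to be touched.
- rosette_whole_1: Intact carved pale-wood rosette, same size and shape as the chipped one but with all six petals. Origin: centre of its underside; z up. Lies loose on the mat. Leave alone.
- rosette_whole_2: Intact carved pale-wood rosette, same size and shape as the chipped one but with all six petals. Origin: centre of its underside; z up. Lies loose on the mat. Leave alone.
- reject (a joint): Travel of the red push button in m: 0 released, 0.006 fully down; springs back by itself; about 5 N at the bottom. Pressed vertically downward.
- reject_top (a point): Centre of the top face of the red push button (38 mm across, in a grey housing fixed to the bench beside the mat, to its left or right); z up.
- accept (a joint): Travel of the green push button in m, same build as the red one. Leave alone.
- accept_top (a point): Centre of the top face of the green push button, on the other side of the mat; z up. Leave alone.
- jar_mid (a point): Centre, half-way up, of a loose white glue jar with a yellow cap, 56 mm across and 85 mm high, standing on the bench between the robot and the mat. Leave alone.
Things that resemble listed ones, but are neither listed nor needed, are in the scene too. What is shaped like the part that bears reject but turquoise or yellow is not meant.

How it is judged:
By the outcome, as a careful person would: the job done as asked, in the order asked, and still so for the second after the job is handed in, with the robot touching nothing.
It also fails if it takes over 43 s, if anything falls off the work surface, if the arm or the gripper's body presses on something with over 40 N, if the wrist force passes 120 N, or if a joint passes its speed limit or range.

## Working session

There is one attempt and no reset: what is moved stays moved. The work goes in short steps, Python scripts to look and compute and a tool call to move; the robot and the scene stay as the last step left them, time stands still between calls to the robot, and variables do not carry over. Pictures are saved under pics/ and viewed, about 8 in all and at most 12, crops included, and the job is handed in when it is done.

Besides the shell and the picture viewer there is one more tool, called as name(argument=value, ...), one argument or row to a line, values as JSON. apply_moves: Moves the arm, as the interface text tells. Its arguments: {"type":"object","properties":{"commands":{"type":"array"}},"required":["commands"]}

```bash
mkdir -p pics; cat > h.py <<'E'
import numpy as np, cv2, pickle
from bench import manip
def ray(f,u,v,z):
    fl=210/np.tan(np.radians(f['fov_y'])/2)
    d=np.array([(u-f['cx'])/fl,(v-f['cy'])/fl,1]); R=np.array(f['R']);t=np.array(f['t'])
    o=-R.T@t; w=R.T@d
    return o+w*(z-o[2])/w[2]
def cloud(f):
    fl=210/np.tan(np.radians(f['fov_y'])/2)
    v,u=np.mgrid[:420,:560]; d=f['depth']
    P=np.stack([(u-f['cx'])/fl*d,(v-f['cy'])/fl*d,d],-1)
    return (P-np.array(f['t']))@np.array(f['R'])
E
python3 - <<'E'
from h import *
s=manip.sense(); print(s)
for n in('top','side'):
    f=manip.grab_frame(n); pickle.dump(f,open(n+'.pkl','wb')); cv2.imwrite(f'pics/{n}1.png',f['image']); print(n,f['fov_y'],f['cx'],f['cy'],-np.array(f['R']).T@f['t'])
E
```

```text
{'t': 0.0, 'joint_positions': array([-1.31983176e+00,  1.16483255e-01,  1.44229022e+00,  7.25063774e-06,
        1.58403951e+00, -3.78314709e-02]), 'qd': array([ 5.60898741e-04,  6.02251392e-04, -3.13702474e-05, -7.04499921e-04,
        2.95845114e-04,  4.38512935e-04]), 'effort': array([ 8.87503738e-04, -7.31992722e+01, -6.32491064e+01,  5.97836583e-05,
        6.39685328e-03,  6.53499569e-05]), 'eef_pos': array([ 192.15944711, -646.849688  ,  230.54853483]), 'tool_rot': array([-3.10769561e+00, -4.51890363e-01,  1.92492226e-04]), 'ft_force': array([0.49031188, 0.2422729 , 0.73463454]), 'torque': array([ 0.00635927, -0.01956891, -0.03375966]), 'finger_gap': 1.0025624298781415}
top 55.93169581155134 281.15804719633473 209.73526824143337 [443.74181827 -46.27983331 904.25409455]
side 42.716378810267194 274.0115033159404 214.67380104947568 [-175.56853125  679.672139    813.4147439 ]
```

View pics/top1.png

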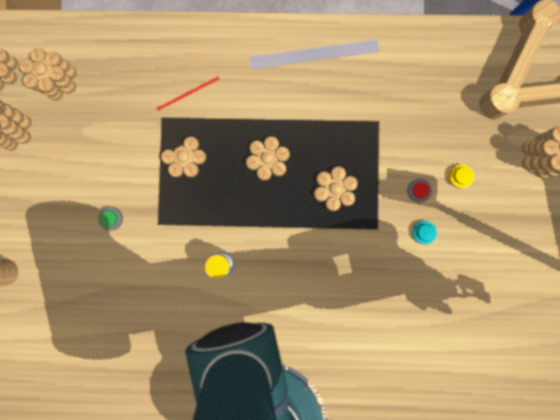

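View pics/side1.png

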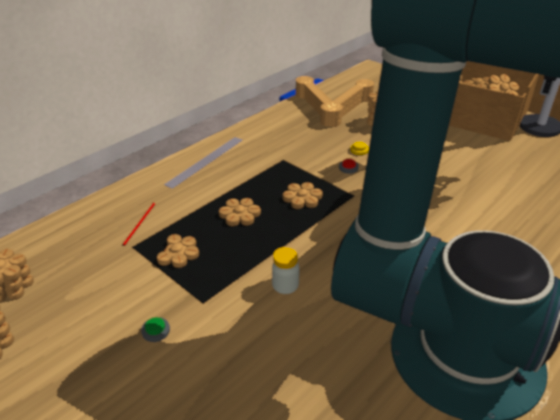

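Candidates in the top view are three rosettes at (184,157), (268,158) and (336,188). The left one seems to have a gap at its lower side. The red button at (421,190) has yellow (462,176) and turquoise (425,232) look-alikes beside it. Next I'll measure them and enlarge the crop.

```bash
python3 - <<'E'
from h import *
f=pickle.load(open('top.pkl','rb')); im=f['image']; C=cloud(f)
hsv=cv2.cvtColor(im,cv2.COLOR_BGR2HSV)
m=((hsv[...,2]>75)).astype(np.uint8); m[:120]=0;m[226:]=0;m[:,:163]=0;m[:,377:]=0
n,l,st,ce=cv2.connectedComponentsWithStats(m)
for i in range(1,n):
    if st[i,4]<200: continue
    p=C[l==i]; print('ros',ce[i],st[i],ray(f,*ce[i],19).round(1),np.percentile(p[:,2],[5,50,98]).round(1))
for nm,lo,hi in(('red',(0,150,60),(8,255,255)),('yel',(24,150,100),(34,255,255)),('grn',(50,120,50),(75,255,255))):
    k=cv2.inRange(hsv,lo,hi); n,l,st,ce=cv2.connectedComponentsWithStats(k)
    for i in range(1,n):
        if st[i,4]>100: z=np.median(C[l==i][:,2]); print(nm,ce[i],st[i],z.round(1),ray(f,*ce[i],z).round(1))
print('jarlamp z', C[100:200,500:560,2].max())
cv2.imwrite('pics/crop.png',np.hstack([cv2.resize(im[125:215,x:x+90],(260,260),interpolation=3) for x in(150,225,290)]))
E
```

```text
ros [184.52950311 158.22903727] [ 163  135   44   43 1288] [598.2 188.5  19. ] [ 2.6 18.1 26.1]
ros [267.56696738 157.86328938] [ 245  135   46   46 1441] [6.026e+02 5.000e-01 1.900e+01] [ 3.1 18.6 26.1]
ros [335.70795848 188.32387543] [ 314  166   45   46 1445] [ 536.7 -153.9   19. ] [ 3.2 18.7 26.8]
red [187.84536082  93.04123711] [157  77  62  33 194] 6.6 [752.4 189.1   6.6]
red [420.67647059 189.65686275] [413 182  17  16 204] 22.6 [ 537.  -342.3   22.6]
yel [461.18695652 175.90217391] [449 164  25  24 460] 18.4 [ 570.2 -433.8   18.4]
yel [216.80397022 266.00992556] [206 255  23  23 403] 85.3 [363.9  96.6  85.3]
grn [108.25       218.13043478] [101 211  16  15 184] 22.0 [459.1 355.1  22. ]
jarlamp z 904.2540945543932
```

View pics/crop.png

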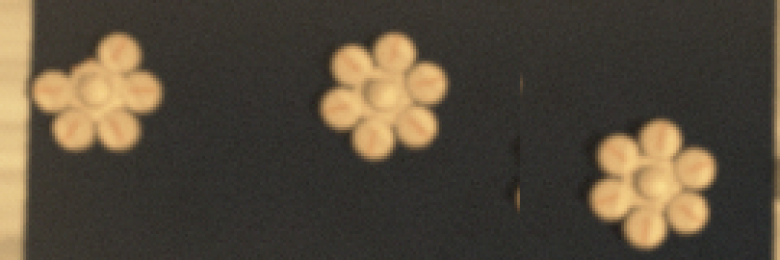

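Crop: the left rosette, hub at about (96,91), has only five petals, with the gap at its upper left near (72,54). The other two have all six. So the left one is chipped, and the red button is the only red disc with a housing, to the right of the mat.

```bash
cat >> h.py <<'E'
from scipy.spatial.transform import Rotation as Ro
def go(target):
    s=manip.sense(); R=Ro.from_rotvec(s['tool_rot']).as_matrix()
    d=R.T@(np.array(target)-s['eef_pos'])/10
    print('t',s['t'],'eef',s['eef_pos'].round(1),'rot',s['tool_rot'].round(3),'F',s['ft_force'].round(1),'gap',round(s['finger_gap'],2),'travel cm',d.round(2)); return d
E
python3 - <<'E'
from h import *
f=pickle.load(open('top.pkl','rb'))
P=np.array([ray(f,(x+.5)*90/260-.5+150,(y+.5)*90/260-.5+125,19)[:2] for x,y in[(119,52),(140,92),(119,130),(73,130),(53,91)]])
c=(P[[0,1]]+P[[3,4]]).mean(0)/2
r=P-c; print(c,np.hypot(*r.T),np.degrees(np.arctan2(r[:,1],r[:,0])))
a=np.degrees(np.arctan2(r[:,1],r[:,0])); k=np.array([-60,-120,180,120,60]); e=(a-k)%360; e=(e-e[0]+180)%360-180+e[0]
g=e.mean(); print('gap dir',e,g); G=c+36*np.array([np.cos(np.radians(g)),np.sin(np.radians(g))]); print(G)
go([*G-np.array([60,0]),230]); go([*G,54])
E
```

```text
[602.69516351 192.1286636 ] [35.59439777 34.40296253 35.62392112 35.39201771 34.04268083] [ -28.31233241  -89.95383744 -148.01507417  150.83960581   90.77043375]
gap dir [31.68766759 30.04616256 31.98492583 30.83960581 30.77043375] 31.065759108596787
[633.53188584 210.70543823]
t 0.1 eef [ 192.2 -646.9  230.6] rot [-3.108 -0.452  0.   ] F [-0.   0.6  0.1] gap 1.0 travel cm [ 60.98 -71.35   0.14]
t 0.1 eef [ 192.2 -646.9  230.6] rot [-3.108 -0.452  0.   ] F [-0.   0.6  0.1] gap 1.0 travel cm [ 66.73 -69.62  17.74]
```

apply_moves(
  commands=[
    {"grip":1,"travel":[66.7,-69.6,3],"delta_rot":[0,0,0]},
    {"grip":1,"travel":[66.7,-69.6,3],"delta_rot":[0,0,0]},
    {"grip":1,"travel":[66.7,-69.6,3],"delta_rot":[0,0,0]},
    {"grip":1,"travel":[66.7,-69.6,3],"delta_rot":[0,0,0]},
    {"grip":1,"travel":[66.7,-69.6,3],"delta_rot":[0,0,0]},
    {"grip":1,"travel":[66.7,-69.6,3],"delta_rot":[0,0,0]},
    {"grip":1,"travel":[66.7,-69.6,3],"delta_rot":[0,0,0]},
    {"grip":1,"travel":[66.7,-69.6,3],"delta_rot":[0,0,0]},
    {"grip":1,"travel":[66.7,-69.6,3],"delta_rot":[0,0,0]},
    {"grip":1,"travel":[66.7,-69.6,3],"delta_rot":[0,0,0]},
    {"grip":1,"travel":[66.7,-69.6,3],"delta_rot":[0,0,0]},
    {"grip":1,"travel":[66.7,-69.6,3],"delta_rot":[0,0,0]},
  ],
)

```text
t: 1.3
eef_pos: [467.0, -111.7, 212.7]
tool_rot: [-3.108, -0.452, -0.0]
ft_force: [0.6, -1.4, 0.3]
finger_gap: -0.003
```

```bash
python3 -c "
from h import *
go([633.5,210.7,200])"
```

```text
t 1.3 eef [ 467.  -111.7  212.7] rot [-3.108 -0.452 -0.   ] F [ 0.6 -1.4  0.3] gap -0.0 travel cm [ 25.15 -26.16   1.3 ]
```

apply_moves(
  commands=[
    {"grip":1,"travel":[25.1,-26.2,4],"delta_rot":[0,0,0]},
    {"grip":1,"travel":[25.1,-26.2,4],"delta_rot":[0,0,0]},
    {"grip":1,"travel":[25.1,-26.2,4],"delta_rot":[0,0,0]},
    {"grip":1,"travel":[25.1,-26.2,4],"delta_rot":[0,0,0]},
    {"grip":1,"travel":[25.1,-26.2,4],"delta_rot":[0,0,0]},
    {"grip":1,"travel":[25.1,-26.2,4],"delta_rot":[0,0,0]},
    {"grip":1,"travel":[25.1,-26.2,4],"delta_rot":[0,0,0]},
    {"grip":1,"travel":[25.1,-26.2,4],"delta_rot":[0,0,0]},
    {"grip":1,"travel":[25.1,-26.2,4],"delta_rot":[0,0,0]},
    {"grip":1,"travel":[25.1,-26.2,4],"delta_rot":[0,0,0]},
  ],
)

```text
t: 2.3
eef_pos: [632.7, 210.6, 172.6]
tool_rot: [-3.108, -0.452, 0.001]
ft_force: [-1.4, -0.6, 0.4]
finger_gap: -0.001
```

```bash
python3 - <<'E'
from h import *
go([633.5,210.7,54]); s=manip.sense()
f=manip.grab_frame('wrist'); T=np.eye(4);T[:3,:3]=Ro.from_rotvec(s['tool_rot']).as_matrix();T[:3,3]=s['eef_pos']
W=T@f['tool_from_camera']; f['R']=W[:3,:3].T; f['t']=-f['R']@W[:3,3]; pickle.dump(f,open('wrist.pkl','wb'))
fl=210/np.tan(np.radians(f['fov_y'])/2)
p=f['R']@[633.5,210.7,19]+f['t']; uv=p[:2]/p[2]*fl+[f['cx'],f['cy']]; print(uv)
im=f['image'].copy(); cv2.drawMarker(im,tuple(int(x) for x in uv.round()),(255,0,255),0,12,1); cv2.imwrite('pics/w1.png',im)
E
```

```text
t 2.3 eef [632.7 210.6 172.6] rot [-3.108e+00 -4.520e-01  1.000e-03] F [-1.4 -0.6  0.4] gap -0.0 travel cm [ 0.09  0.02 11.85]
[280.30155649 192.01536524]
```

View pics/w1.png

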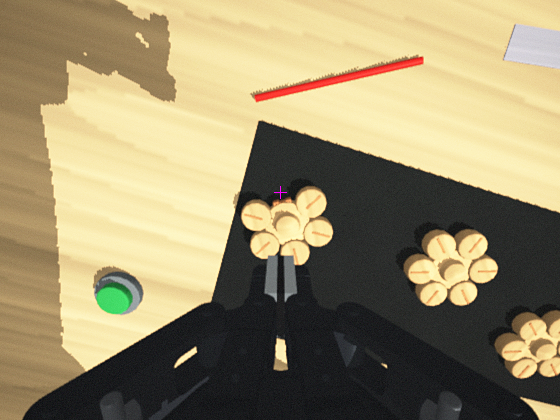

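The wrist view shows the notch between petals (256,214) and (311,200), with the splintered stub at (282,202). Mirroring the opposite petal at (295,253) puts the gap at about (280,191), and my point projects to (280,192), so the two agree. I'll descend to 35 mm above the gap and hold.

apply_moves(
  commands=[
    {"grip":1,"travel":[0.1,0,4],"delta_rot":[0,0,0]},
    {"grip":1,"travel":[0.1,0,8],"delta_rot":[0,0,0]},
    {"grip":1,"travel":[0.1,0,10.5],"delta_rot":[0,0,0]},
    {"grip":1,"travel":[0.1,0,11.8],"delta_rot":[0,0,0]},
    {"grip":1,"travel":[0.1,0,11.8],"delta_rot":[0,0,0]},
    {"grip":1,"travel":[0.1,0,11.8],"delta_rot":[0,0,0]},
    {"grip":1,"travel":[0.1,0,11.8],"delta_rot":[0,0,0]},
    {"grip":1,"travel":[0.1,0,11.8],"delta_rot":[0,0,0]},
  ],
)

```text
t: 3.15
eef_pos: [634.2, 210.5, 56.5]
tool_rot: [-3.108, -0.451, -0.003]
ft_force: [-0.4, 0.2, 0.1]
finger_gap: -0.001
```

```bash
python3 - <<'E'
from h import *
go([633.5,210.7,54])
f=manip.grab_frame('side'); cv2.imwrite('pics/s2.png',cv2.resize(f['image'][140:300,90:310],(770,560)))
E
```

```text
t 3.15 eef [634.2 210.5  56.5] rot [-3.108e+00 -4.510e-01 -3.000e-03] F [-0.4  0.2  0.1] gap -0.0 travel cm [-0.07 -0.04  0.25]
```

View pics/s2.png

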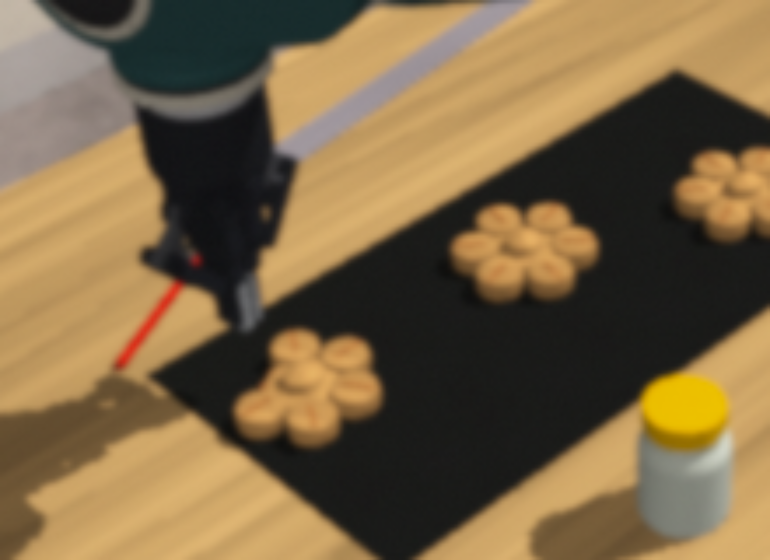

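The side view shows the closed fingertips at (245,325), hovering above the notch with no contact. I'll hold there for more than 2 s.

apply_moves(
  commands=[
    {"grip":1,"travel":[0,0,0],"delta_rot":[0,0,0]},
    {"grip":1,"travel":[0,0,0],"delta_rot":[0,0,0]},
    {"grip":1,"travel":[0,0,0],"delta_rot":[0,0,0]},
    {"grip":1,"travel":[0,0,0],"delta_rot":[0,0,0]},
    {"grip":1,"travel":[0,0,0],"delta_rot":[0,0,0]},
    {"grip":1,"travel":[0,0,0],"delta_rot":[0,0,0]},
    {"grip":1,"travel":[0,0,0],"delta_rot":[0,0,0]},
    {"grip":1,"travel":[0,0,0],"delta_rot":[0,0,0]},
    {"grip":1,"travel":[0,0,0],"delta_rot":[0,0,0]},
    {"grip":1,"travel":[0,0,0],"delta_rot":[0,0,0]},
    {"grip":1,"travel":[0,0,0],"delta_rot":[0,0,0]},
    {"grip":1,"travel":[0,0,0],"delta_rot":[0,0,0]},
  ],
)

```text
t: 4.4
eef_pos: [634.1, 210.6, 56.2]
tool_rot: [-3.108, -0.451, -0.002]
ft_force: [-0.5, 0.3, 0.1]
finger_gap: -0.001
```

apply_moves(
  commands=[
    {"grip":1,"travel":[0,0,0],"delta_rot":[0,0,0]},
    {"grip":1,"travel":[0,0,0],"delta_rot":[0,0,0]},
    {"grip":1,"travel":[0,0,0],"delta_rot":[0,0,0]},
    {"grip":1,"travel":[0,0,0],"delta_rot":[0,0,0]},
    {"grip":1,"travel":[0,0,0],"delta_rot":[0,0,0]},
    {"grip":1,"travel":[0,0,0],"delta_rot":[0,0,0]},
    {"grip":1,"travel":[0,0,0],"delta_rot":[0,0,0]},
    {"grip":1,"travel":[0,0,0],"delta_rot":[0,0,0]},
    {"grip":1,"travel":[0,0,0],"delta_rot":[0,0,0]},
    {"grip":1,"travel":[0,0,0],"delta_rot":[0,0,0]},
    {"grip":1,"travel":[0,0,0],"delta_rot":[0,0,0]},
    {"grip":1,"travel":[0,0,0],"delta_rot":[0,0,0]},
  ],
)

```text
t: 5.6
eef_pos: [634.1, 210.6, 56.2]
tool_rot: [-3.108, -0.451, -0.002]
ft_force: [0.2, 0.5, 0.6]
finger_gap: 0.001
```

apply_moves(
  commands=[
    {"grip":1,"travel":[0,0,0],"delta_rot":[0,0,0]},
    {"grip":1,"travel":[0,0,0],"delta_rot":[0,0,0]},
    {"grip":1,"travel":[0,0,0],"delta_rot":[0,0,0]},
    {"grip":1,"travel":[0,0,0],"delta_rot":[0,0,0]},
    {"grip":1,"travel":[0,0,0],"delta_rot":[0,0,0]},
    {"grip":1,"travel":[0,0,0],"delta_rot":[0,0,0]},
    {"grip":1,"travel":[0,0,0],"delta_rot":[0,0,0]},
    {"grip":1,"travel":[0,0,-4],"delta_rot":[0,0,0]},
    {"grip":1,"travel":[0,0,-8],"delta_rot":[0,0,0]},
    {"grip":1,"travel":[0,0,-10],"delta_rot":[0,0,0]},
    {"grip":1,"travel":[0,0,-10],"delta_rot":[0,0,0]},
  ],
)

```text
t: 6.7
eef_pos: [635.1, 210.8, 160.3]
tool_rot: [-3.107, -0.451, -0.011]
ft_force: [0.8, -0.4, -0.4]
finger_gap: -0.002
```

```bash
python3 -c "
from h import *
go([537,-342.3,120])"
```

```text
t 6.7 eef [635.1 210.8 160.3] rot [-3.107 -0.451 -0.011] F [ 0.8 -0.4 -0.4] gap -0.0 travel cm [-25.16  50.24   3.82]
```

apply_moves(
  commands=[
    {"grip":1,"travel":[-25.2,50.2,0],"delta_rot":[0,0,0]},
    {"grip":1,"travel":[-25.2,50.2,0],"delta_rot":[0,0,0]},
    {"grip":1,"travel":[-25.2,50.2,0],"delta_rot":[0,0,0]},
    {"grip":1,"travel":[-25.2,50.2,0],"delta_rot":[0,0,0]},
    {"grip":1,"travel":[-25.2,50.2,0],"delta_rot":[0,0,0]},
    {"grip":1,"travel":[-25.2,50.2,0],"delta_rot":[0,0,0]},
    {"grip":1,"travel":[-25.2,50.2,0],"delta_rot":[0,0,0]},
    {"grip":1,"travel":[-25.2,50.2,0],"delta_rot":[0,0,0]},
    {"grip":1,"travel":[-25.2,50.2,0],"delta_rot":[0,0,0]},
    {"grip":1,"travel":[-25.2,50.2,0],"delta_rot":[0,0,0]},
    {"grip":1,"travel":[-25.2,50.2,0],"delta_rot":[0,0,0]},
    {"grip":1,"travel":[-25.2,50.2,0],"delta_rot":[0,0,0]},
  ],
)

```text
t: 7.9
eef_pos: [534.7, -346.1, 156.9]
tool_rot: [-3.108, -0.446, -0.009]
ft_force: [0.6, 0.6, -1.2]
finger_gap: -0.003
```

apply_moves(
  commands=[
    {"grip":1,"travel":[0,0,0],"delta_rot":[0,0,0]},
    {"grip":1,"travel":[0,0,0],"delta_rot":[0,0,0]},
  ],
)

```text
t: 8.1
eef_pos: [534.5, -345.6, 155.9]
tool_rot: [-3.107, -0.445, -0.007]
ft_force: [-0.3, 0.2, -0.4]
finger_gap: -0.003
```

```bash
python3 - <<'E'
from h import *
go([537,-342.3,60]); s=manip.sense()
f=manip.grab_frame('wrist'); T=np.eye(4);T[:3,:3]=Ro.from_rotvec(s['tool_rot']).as_matrix();T[:3,3]=s['eef_pos']
W=T@f['tool_from_camera']; f['R']=W[:3,:3].T; f['t']=-f['R']@W[:3,3]
C=cloud(f); hsv=cv2.cvtColor(f['image'],cv2.COLOR_BGR2HSV)
k=cv2.inRange(hsv,(0,150,60),(8,255,255)); n,l,st,ce=cv2.connectedComponentsWithStats(k)
for i in range(1,n):
    if st[i,4]>100: p=C[l==i]; z=np.percentile(p[:,2],80); print(ce[i],st[i],np.percentile(p[:,2],[20,50,80]).round(1),ray(f,*ce[i],z).round(1))
cv2.imwrite('pics/w2.png',f['image'])
E
```

```text
t 8.1 eef [ 534.5 -345.6  155.9] rot [-3.107 -0.445 -0.007] F [-0.3  0.2 -0.4] gap -0.0 travel cm [ 0.29 -0.23  9.6 ]
[278.48202055 196.09760274] [ 260  177   38   39 1168] [22.4 23.  23.7] [ 537.1 -342.9   23.7]
```

View pics/w2.png

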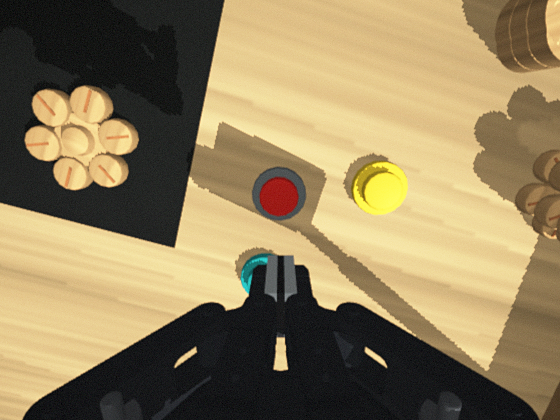

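The wrist view shows the red button in its grey housing at (279,196), with yellow at (380,188) and turquoise behind the fingers. Both views give (537,-343,23). Now descending to just above it.

apply_moves(
  commands=[
    {"grip":1,"travel":[0.3,-0.2,4],"delta_rot":[0,0,0]},
    {"grip":1,"travel":[0.3,-0.2,7.5],"delta_rot":[0,0,0]},
    {"grip":1,"travel":[0.3,-0.2,10],"delta_rot":[0,0,0]},
    {"grip":1,"travel":[0.3,-0.2,11.5],"delta_rot":[0,0,0]},
    {"grip":1,"travel":[0.3,-0.2,12],"delta_rot":[0,0,0]},
    {"grip":1,"travel":[0.3,-0.2,12],"delta_rot":[0,0,0]},
    {"grip":1,"travel":[0.3,-0.2,12],"delta_rot":[0,0,0]},
    {"grip":1,"travel":[0.3,-0.2,12],"delta_rot":[0,0,0]},
  ],
)

```text
t: 8.95
eef_pos: [538.2, -342.2, 37.7]
tool_rot: [-3.108, -0.447, -0.01]
ft_force: [0.6, -0.0, 0.5]
finger_gap: 0.006
```

```bash
python3 -c "
from h import *
go([537,-342.6,16.5])"
```

```text
t 8.95 eef [ 538.2 -342.2   37.7] rot [-3.108 -0.447 -0.01 ] F [ 0.6 -0.   0.5] gap 0.01 travel cm [-0.14  0.    2.12]
```

apply_moves(
  commands=[
    {"grip":1,"travel":[0,0,0.7],"delta_rot":[0,0,0]},
    {"grip":1,"travel":[0,0,1.2],"delta_rot":[0,0,0]},
    {"grip":1,"travel":[0,0,1.5],"delta_rot":[0,0,0]},
    {"grip":1,"travel":[0,0,1.7],"delta_rot":[0,0,0]},
    {"grip":1,"travel":[0,0,1.9],"delta_rot":[0,0,0]},
    {"grip":1,"travel":[0,0,2.1],"delta_rot":[0,0,0]},
    {"grip":1,"travel":[0,0,2.1],"delta_rot":[0,0,0]},
    {"grip":1,"travel":[0,0,2.1],"delta_rot":[0,0,0]},
  ],
)

```text
t: 9.75
eef_pos: [538.3, -342.2, 17.0]
tool_rot: [-3.108, -0.447, -0.01]
ft_force: [-2.9, 1.5, 4.1]
finger_gap: 0.002
```

The force is about 4 N, which is close to the bottom but not there yet. I'll press a little further, until it rises past 5 N.

apply_moves(
  commands=[
    {"grip":1,"travel":[0,0,0.1],"delta_rot":[0,0,0]},
    {"grip":1,"travel":[0,0,0.2],"delta_rot":[0,0,0]},
    {"grip":1,"travel":[0,0,0.25],"delta_rot":[0,0,0]},
    {"grip":1,"travel":[0,0,0.25],"delta_rot":[0,0,0]},
    {"grip":1,"travel":[0,0,0.25],"delta_rot":[0,0,0]},
  ],
)

```text
t: 10.25
eef_pos: [538.5, -342.3, 15.8]
tool_rot: [-3.109, -0.447, -0.011]
ft_force: [-7.9, 5.2, 17.5]
finger_gap: 0.001
```

The force is 17.5 N and the tool stopped short of its target, so the button has bottomed out. Now retreating.

apply_moves(
  commands=[
    {"grip":1,"travel":[0,0,-0.5],"delta_rot":[0,0,0]},
    {"grip":1,"travel":[0,0,-1.5],"delta_rot":[0,0,0]},
    {"grip":1,"travel":[0,0,-4],"delta_rot":[0,0,0]},
    {"grip":1,"travel":[0,0,-8],"delta_rot":[0,0,0]},
    {"grip":1,"travel":[0,0,-12],"delta_rot":[0,0,0]},
    {"grip":1,"travel":[0,0,-15],"delta_rot":[0,0,0]},
    {"grip":1,"travel":[0,0,-15],"delta_rot":[0,0,0]},
    {"grip":1,"travel":[0,0,-15],"delta_rot":[0,0,0]},
    {"grip":1,"travel":[0,0,-15],"delta_rot":[0,0,0]},
    {"grip":1,"travel":[0,0,-15],"delta_rot":[0,0,0]},
  ],
)

```text
t: 11.25
eef_pos: [537.2, -342.3, 164.4]
tool_rot: [-3.108, -0.447, -0.008]
ft_force: [0.2, 0.8, 0.2]
finger_gap: 0.003
```

```bash
python3 - <<'E'
from h import *
go([537,-342.6,160]); s=manip.sense()
f=manip.grab_frame('wrist'); T=np.eye(4);T[:3,:3]=Ro.from_rotvec(s['tool_rot']).as_matrix();T[:3,3]=s['eef_pos']
W=T@f['tool_from_camera']; f['R']=W[:3,:3].T; f['t']=-f['R']@W[:3,3]
C=cloud(f); k=cv2.inRange(cv2.cvtColor(f['image'],cv2.COLOR_BGR2HSV),(0,150,60),(8,255,255))
print('red z',np.percentile(C[k>0][:,2],[20,50,80]).round(1))
a=pickle.load(open('top.pkl','rb'))['image']; b=manip.grab_frame('top')['image']
for i in (a,b):
    m=(i.max(2)>75).astype(np.uint8); m[:120]=0;m[226:]=0;m[:,:163]=0;m[:,310:]=0
    n,l,st,ce=cv2.connectedComponentsWithStats(m); print([ce[j].round(1) for j in range(1,n) if st[j,4]>200])
cv2.imwrite('pics/top2.png',b)
E
```

```text
t 11.25 eef [ 537.2 -342.3  164.4] rot [-3.108 -0.447 -0.008] F [0.2 0.8 0.2] gap 0.0 travel cm [-0.03  0.02  0.44]
red z [22.3 23.  23.7]
[array([184.5, 158.2]), array([267.6, 157.9])]
[array([183.9, 157.9]), array([267.4, 157.8])]
```

View pics/top2.png

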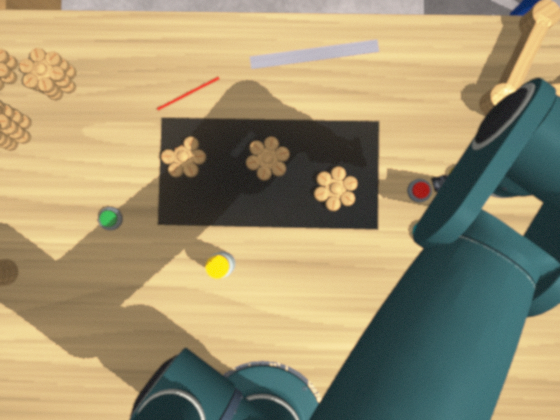

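The top view shows the rosettes, jar and buttons where they were (sub-pixel shifts come from shading). The red button is back at z = 23 and the arm is clear.

```bash
python3 -c "
from bench import manip
print(manip.hand_in())"
```

```text
the job is handed in; nothing more can be done
None
```

I pointed at the gap, then pressed the red button fully, and handed the job in at about 11.3 s of robot time.

- **Which rosette:** the chipped one is the left of the three in the top view. I put its gap at about (633.5, 210.7, 19) mm, and the top and wrist views agreed to about 1 px.
- **Pointing:** I held the closed fingertips still about 37 mm above the gap for just over 3 s. The TCP read (634, 211, 56).
- **Red button:** I pressed it at about (538, -342) until it bottomed out. The first press read only about 4 N, so I pressed on until the force rose to 17.5 N at 15.8 mm.
- **Retreat:** I backed off straight up to 164 mm. The button top then measured 23 mm, the same as before the press, and the wrist force was about zero.
- **Left alone:** in the final top picture the jar and the green button looked unmoved. The chipped and middle rosettes measured within 0.7 px of their first position. I judged the right rosette by eye only. I put the small shifts down to the arm's shadow on them.

No final check failed or disagreed.

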